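# Open the bench sweep: damper to half, self-closing gate held at its line

### The job

I am about to sweep the shavings into the extraction hood. With the gate still shut, turn the damper lever on the extraction pipe to its half-open mark (45 degrees), then pull the self-closing slide gate out by its handle until the line across the top of the slide is flush with the front edge of the gate housing. Finish while still holding the gate there with the gripper, because it springs shut if let go, and leave the tools, jars and other loose things on the bench where they lie.

Things in the scene. Friction and masses are not known exactly. Their poses are not given: they have to be found in the camera images.
- run_mid (a point): Extraction run: a straight 53 mm aluminium pipe, axis 105 mm above the bench, on an 18 mm plywood board (240 x 500 mm); place and yaw vary. Point on the pipe axis over the board's middle. y along the pipe towards the hose (box-shaped hood at the -y end), -x to the worker's (robot's) side, z up. Slide gate and damper sit on the pipe 130 mm either side of this point; either can be on either side.
- gate_handle (a point): Middle of the slide gate's pull bar: round level steel bar 13 mm thick, 148 mm above the bench, along the pipe (own y), 87 mm clear between its two legs. 43 mm free between the back of the bar and the 30 mm tall head bar behind it; nothing near stands over 15 mm above the bar. Moves with the slide, which is pulled along this point's own -x, square to the pipe, away from it.
- gate_front (a point): Fixed point: top middle of the front edge of the gate housing, an upright aluminium housing 24 mm thick along the pipe, 100 mm tall, 135 mm deep, top 155 mm above the bench. Two small ears mark this edge either side of the slide's flat 24 mm wide top flange. Axes as the run. Gate shut: handle bar 65 mm in front of this edge; line flush: 120 mm in front.
- gate_slide (a joint): How far the slide is pulled out, m: 0 shut, end stop 0.075. The black line across the top flange is flush with the housing's front edge at 0.055 (the hole in the slide then lines up with the pipe). Springs pull it shut: about 5 N at 0, 13 N at 0.055, 16 N at the stop, plus 1 N friction; it starts shut and goes back if let go.
- lever_grip (a point): Middle of the grip of the damper lever: a level steel bar 18 mm wide, 14 mm thick and 62 mm long, 182 mm above the bench, centred 98 mm from the lever's axis. Its own x points along the lever towards the axis, its z up. It moves with the lever; from 0 to 0.8 rad nothing is within 60 mm under the grip.
- damper_axis (a point): Point on the damper lever's upright axis, at the height of the lever; fixed, axes as the run (the lever at 0 points along this frame's -x). Below it is a quarter-circle plate of 65 mm radius with a mark every 15 degrees, the one at 45 longer than the others.
- damper_lever (a joint): Opening angle of the damper, rad, 0 to 1.571: 0 shut, lever square to the pipe pointing to the worker's side; it grows counter-clockwise seen from above; 1.571 fully open, lever along the pipe towards the hood. The long half-open mark is at 0.785. Stiff: needs about 0.22 N m (2.5 N at the grip) and stays where it is left. Starts somewhere from 0 to 0.45.
- stain_jar_mid (a point): Amber jar 48 mm wide, 55 mm tall, standing on the board in front of the pipe between gate and damper; its centre. Bystander.
- sanding_block_mid (a point): Cork sanding block 60 x 100 x 28 mm on the bench in front of the board; its centre. Bystander.
- mallet_mid (a point): Wooden joiner's mallet lying on the bench: head 65 x 130 x 70 mm, handle 130 mm beyond it; centre of the head. Bystander.
- gouge_mid (a point): Carving gouge with a wooden handle lying on the bench, 250 mm long, 29 mm thick; a point near its middle. Bystander.
- glue_bottle_mid (a point): Plastic glue bottle 60 mm wide, 170 mm tall, standing on the bench; its centre. Bystander.
- block_plane_mid (a point): Small hand plane, 160 x 50 mm, 50 mm tall, on the bench; its centre. Bystander.

How it is judged:
On the way:
1. with the gate shut, the damper lever is turned to the half-open mark (45 degrees, within 5) (value of joint damper_lever between 0.698 and 0.873 rad and value of joint gate_slide below 0.006 m), for 0.3 s.
At the end, for the whole second after the job is handed in: The fingers hold the slide gate (pressing on it with more than 3 N) with its line within 5 mm of flush with the housing's front edge (pulled out 50 to 60 mm), and the damper lever stands within 5 degrees of its 45-degree mark (value of joint gate_slide between 0.05 and 0.06 m and contact force between the fingers and gate_slide above 3 N and value of joint damper_lever between 0.698 and 0.873 rad); the arm keeps its last pose, push and grip.
It fails at once if a loose thing on the bench is moved more than 20 mm or knocked over (distance of any of stain_jar_mid, sanding_block_mid, mallet_mid, gouge_mid, glue_bottle_mid, block_plane_mid from where it was at the start of the episode above 0.02 m).
It also fails if it takes over 48 s, if anything falls off the work surface, if the arm or the gripper's body presses on something with over 40 N, if the wrist force passes 120 N, or if a joint passes its speed limit or range.

### The arm

A 6-joint arm with a two-finger parallel gripper is mounted at the origin on the work surface. World frame = base frame: x ahead of the robot, y to its left, z up, the work surface at z = 0. Lengths are in m, angles in rad, forces in N, time in s.
With the tool pointing down it reaches from about 0.25 to 0.775 m from the base axis. Payload 8.9 kg.
Tool frame: the origin (TCP) lies on the centre line of the jaws, within the pads' length; the fingertips stand 8 mm ahead of it and the grasp point (between the pads) lies 11 mm behind it; z points along the fingers, y is the line along which they close (so a half turn about z gives the same grasp; the last joint's range is limited). The gripper opens to 85 mm and grips with 20 to 120 N. Pads are 22 mm wide; open, the fingers measure 114 mm over their backs; the gripper's body (76 mm by 85 mm) begins 54 mm behind the grasp point. The pads swing forward as they close: fully open they stand 13 mm farther back than shut.
Start: joints at [1.186, 0.291, -0.153, 1.127, 0, 1.431], TCP at [0.128, 0.509, 0.202] pointing down, gripper open.
Joint ranges: [-2.52, 2.52], [-0.91, 1.74], [-1.3, 1.37], [-1.96, 2.02], [-1.52, 1.47], [-3.14, 3.14]. Speed limits (rad/s): [2.22, 2.22, 2.79, 3.14, 3.14, 3.14].

### API

Orientations are given as a rotation vector (axis times angle).
In Python, from cell import state, snapshot, finish_job gives the robot as it stands. The module is installed in compiled form; this text tells all that it offers.
- The arm moves only by the tool jog_arm, never from a script. Its argument "rows" is one flat list of numbers, 6 for each row, row after row: the shift along the tool's x, y, z in m, then the turn, a rotation vector about the tool's x, y, z in degrees. A call has 1 to 20 rows; each row shifts and turns the commanded pose from where the row before left it, along the tool's axes as they then stand; what a row does not reach is not made up. A row lasts 1/10 s, in which the tool goes at most 50 mm and 8.59 degrees, less where a joint would pass 70% of its speed; a pose out of reach is approached as far as the arm can. A call is refused whole if a number of a shift passes 0.05 or a number of a turn 8.59, either way. A call with a gripper value outside its range is refused whole. "grip" is the opening, from 0 (shut) to 1 (fully open), set as the call begins (left out, the last holds). The fingers move at their own pace and stop on an object; "newtons" is the grip in N (left out, the last holds). Time passes only in rows, so rows that do not move let the fingers close. It gives the time, the measured TCP pose, the force, the opening and the grip force at its end, in the units of the state.
- state(): the state, without advancing time (a new reading comes with each control period).
- snapshot(name): name is "scene" or "top"; returns a dict with "image" (480x640x3 uint8, red, green, blue), "fx", "fy", "cx", "cy" (pixels), "pose" (4x4, takes a point from camera to world coordinates). Camera axes: x right, y up, looking along -z (the intrinsics and any distortion apply to the point x, -y, -z); pixel columns grow to the right and rows downward; lengths in m; the calibration is good to about 2 mm. A picture is of the moment at which its call begins. There is no depth.
- finish_job(): hands the job in; it is judged then, once.
The state is a dict: "t": time; "q": joint angles; "joint_vel": joint speeds; "joint_efforts": joint torques, N m; "position": TCP position; "tcp_rot": TCP orientation; "ft_force": force on the tool from outside, world axes, zero at the start; "wrist_torque": the same for the moment, N m; "gripper_width": opening from 0.0 (shut) to 1.0 (fully open); "finger_force": force on a finger pad.
Only numpy, scipy, OpenCV 4.12 (cv2) and the standard library are available. Lean on these libraries where they do the work, as an engineer would, in place of code of your own. Each camera call takes 0.05 s, during which the arm holds its last target. There are 200 camera calls.

## Working session

There is one attempt and no reset: what is moved stays moved. The work goes in short steps, Python scripts to look and compute and a tool call to move; the robot and the scene stay as the last step left them, time stands still between calls to the robot, and variables do not carry over. Pictures are saved under pics/ and viewed, at most 10 in all, crops included, and the job is handed in when it is done.

Besides the shell and the picture viewer there is one more tool, called after "Request:" as name(argument=value, ...), one argument or row to a line, values as JSON. jog_arm: Moves the arm, as the interface text tells. Its arguments: {"type":"object","properties":{"rows":{"type":"array"},"grip":{"type":"number"},"newtons":{"type":"number"}},"required":["rows"]}

```bash
mkdir -p pics; cat > h.py <<'E'
import numpy as np, cv2
from cell import state, snapshot, finish_job
from scipy.spatial.transform import Rotation as R
def ray(s,u,v):
    P=np.array(s["pose"]); d=np.array([(u-s["cx"])/s["fx"],-(v-s["cy"])/s["fy"],-1.])
    return P[:3,3],P[:3,:3]@d
def onz(s,u,v,z):
    o,d=ray(s,u,v); return (o+d*(z-o[2])/d[2]).round(4)
def save(s,n): cv2.imwrite("pics/"+n,cv2.cvtColor(s["image"],cv2.COLOR_RGB2BGR))
E
python3 - <<'E'
from h import *
for n in("scene","top"):
    s=snapshot(n); save(s,n+"0.png"); print(n,[s[k] for k in s if k!="image"])
print(state())
E
```

```text
scene [611.9085030239042, 611.9085030239042, 323.234178442093, 240.34725572927073, array([[ 0.47386711, -0.6255842 ,  0.61975348,  1.44325638],
       [ 0.88055078,  0.34378376, -0.32625612, -0.33157667],
       [-0.00896051,  0.70032645,  0.71376647,  1.17106221],
       [ 0.        ,  0.        ,  0.        ,  1.        ]])]
top [503.43408055832265, 503.43408055832265, 324.7381204364377, 242.92817879902137, array([[ 0.01094453,  0.98157172, -0.19078044,  0.34977183],
       [-0.99980102,  0.01392414,  0.01428442,  0.16253928],
       [ 0.01667764,  0.19058614,  0.9815288 ,  1.17585639],
       [ 0.        ,  0.        ,  0.        ,  1.        ]])]
{'t': 0.1, 'q': array([ 1.18572235e+00,  2.91236552e-01, -1.53993321e-01,  1.12668438e+00,
       -1.61764636e-06,  1.43150151e+00]), 'joint_vel': array([ 0.00137559, -0.00064518,  0.00035333,  0.00195817, -0.0008765 ,
        0.00080602]), 'joint_efforts': array([ 1.76193258e-03, -5.37979317e+01,  3.31920505e+01,  9.29522677e-03,
       -2.11186607e-04, -9.74923864e-06]), 'position': array([0.12758547, 0.50885996, 0.20100466]), 'tcp_rot': array([-3.85062631e-01, -3.11761409e+00,  1.69652085e-03]), 'ft_force': array([ 0.26763498, -0.37695948, -0.13501391]), 'wrist_torque': array([0.00055634, 0.05620441, 0.00399657]), 'finger_force': 0.0, 'gripper_width': 0.9995886095461446}
```

View pics/scene0.png

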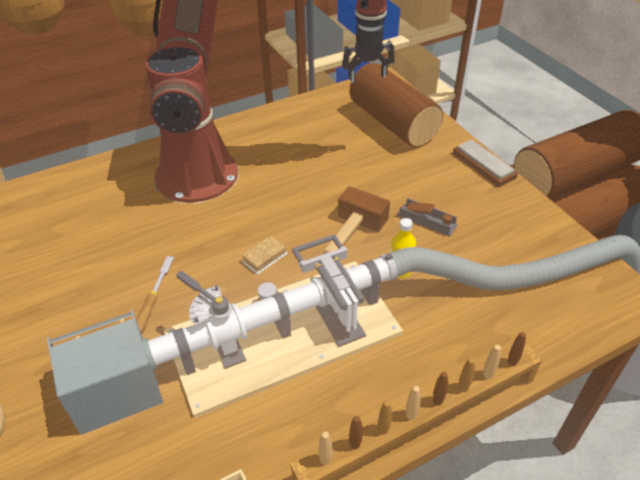

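View pics/top0.png

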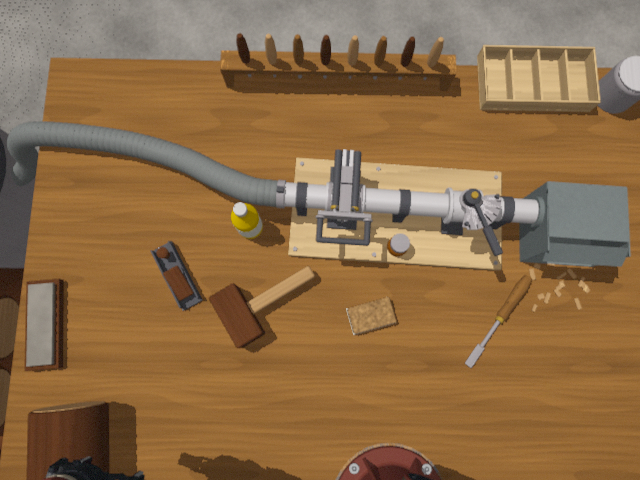

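The scene view shows the gate handle near (320,250) and the damper lever near (200,288). In the top view the handle bar is near (343,243), and the lever runs from its axis at (473,197) to its tip at (497,252). I'll zoom in on the top view to get exact pixels.

```bash
python3 - <<'E'
import cv2
a=cv2.imread("pics/top0.png")[140:275,300:520]; b=cv2.imread("pics/scene0.png")[225:345,170:370]
cv2.imwrite("pics/c1.png",cv2.resize(a,None,fx=3.6,fy=3.6,interpolation=cv2.INTER_CUBIC))
cv2.imwrite("pics/c2.png",cv2.resize(b,None,fx=4,fy=4,interpolation=cv2.INTER_CUBIC))
E
```

```text
(no output)
```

View pics/c1.png

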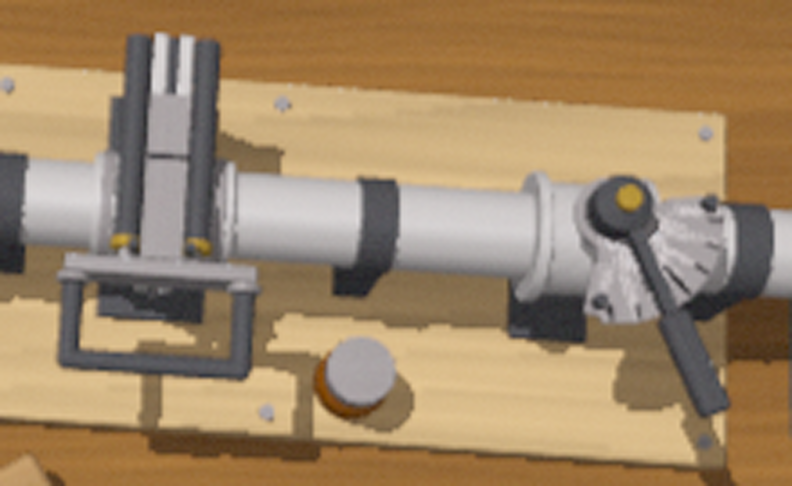

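View pics/c2.png

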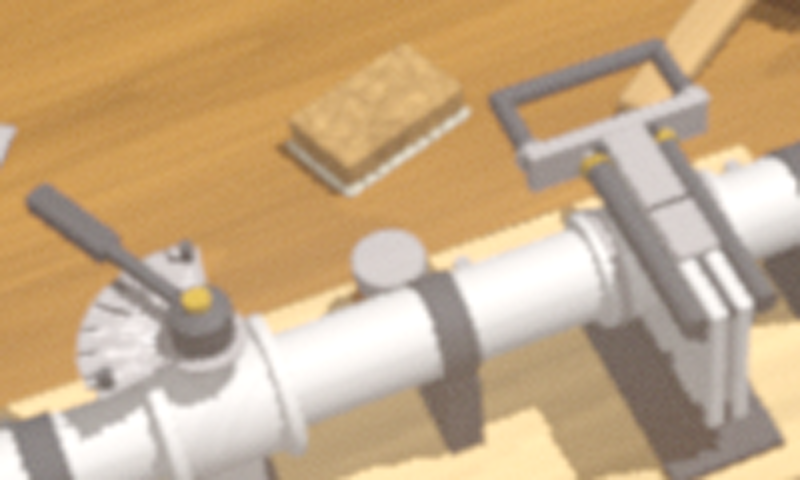

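The crops show these features:

| Feature | Top crop | Scene crop |
|---|---|---|
| Handle bar corners | (67,358) and (243,371) | (500,97) and (655,48) |
| Lever grip | (675,322) to (713,408) | (108,245) to (40,198) |
| Knob | (628,195) | (196,298) |

```bash
python3 - <<'E'
from h import *
T=snapshot("top");S=snapshot("scene")
def tri(a,b):
    o1,d1=ray(T,300+a[0]/3.6,140+a[1]/3.6);o2,d2=ray(S,170+b[0]/4,225+b[1]/4)
    k=np.linalg.lstsq(np.c_[d1,-d2],o2-o1,rcond=None)[0]
    p,q=o1+d1*k[0],o2+d2*k[1]; return ((p+q)/2).round(4),np.linalg.norm(p-q).round(4)
for n,a,b,z in [("barL",(67,358),(655,48),.148),("barR",(243,371),(500,97),.148),("gripin",(675,322),(108,245),.182),("griptip",(713,408),(40,198),.182),("knob",(628,195),(196,298),.205),("line",(167,156),(672,203),.155)]:
    print(n,tri(a,b),"top",onz(T,300+a[0]/3.6,140+a[1]/3.6,z),"scene",onz(S,170+b[0]/4,225+b[1]/4,z))
# pipe direction by edges of board: bottom edge
for p in [(0,422),(722,467),(0,65),(722,117)]: print(onz(T,300+p[0]/3.6,140+p[1]/3.6,.018))
print(R.from_rotvec(state()["tcp_rot"]).as_matrix().round(3))
E
```

```text
barL (array([0.5572, 0.1616, 0.1485]), np.float64(0.0025)) top [0.5568 0.1604 0.148 ] scene [0.5571 0.163  0.148 ]
barR (array([0.551 , 0.0613, 0.1517]), np.float64(0.0054)) top [0.5506 0.0585 0.148 ] scene [0.5489 0.0652 0.148 ]
gripin (array([ 0.5759, -0.1799,  0.1837]), np.float64(0.0042)) top [ 0.5756 -0.1825  0.182 ] scene [ 0.5756 -0.1779  0.182 ]
griptip (array([ 0.5268, -0.1998,  0.183 ]), np.float64(0.0025)) top [ 0.5265 -0.2014  0.182 ] scene [ 0.5266 -0.1986  0.182 ]
knob (array([ 0.6449, -0.1536,  0.1984]), np.float64(0.0008)) top [ 0.6427 -0.1518  0.205 ] scene [ 0.6505 -0.1544  0.205 ]
line (array([0.6764, 0.1053, 0.1606]), np.float64(0.0039)) top [0.6773 0.1033 0.155 ] scene [0.6728 0.1096 0.155 ]
[0.5401 0.2029 0.018 ]
[ 0.517  -0.2652  0.018 ]
[0.7832 0.2079 0.018 ]
[ 0.7547 -0.2785  0.018 ]
[[-0.97   0.243 -0.   ]
 [ 0.243  0.97  -0.001]
 [ 0.    -0.001 -1.   ]]
```

Request:
jog_arm(
  rows=[0,0,-0.012,0,0,-7.2,0,0,-0.012,0,0,-7.2,0,0,-0.012,0,0,-7.2,0,0,-0.012,0,0,-7.2,0,0,-0.012,0,0,-7.2],
  grip=0.6,
  newtons=40,
)

```text
t: 0.7
position: [0.1277, 0.5091, 0.2618]
tcp_rot: [0.605, -3.083, 0.001]
ft_force: [0.3, 0.8, 0.6]
gripper_width: 0.597
finger_force: 0.0
```

Request:
jog_arm(
  rows=[-0.0067,-0.0403,0,0,0,0,-0.0067,-0.0403,0,0,0,0,-0.0067,-0.0403,0,0,0,0,-0.0067,-0.0403,0,0,0,0,-0.0067,-0.0403,0,0,0,0,-0.0067,-0.0403,0,0,0,0,-0.0067,-0.0403,0,0,0,0,-0.0067,-0.0403,0,0,0,0,-0.0067,-0.0403,0,0,0,0,-0.0067,-0.0403,0,0,0,0,-0.0067,-0.0403,0,0,0,0,-0.0067,-0.0403,0,0,0,0,-0.0067,-0.0403,0,0,0,0,-0.0067,-0.0403,0,0,0,0,-0.0067,-0.0403,0,0,0,0,-0.0067,-0.0403,0,0,0,0,-0.0067,-0.0403,0,0,0,0,-0.0067,-0.0403,0,0,0,0,-0.0067,-0.0403,0,0,0,0,-0.0067,-0.0403,0,0,0,0],
)

```text
t: 2.7
position: [0.5535, -0.1901, 0.2613]
tcp_rot: [0.597, -3.084, -0.0]
ft_force: [1.3, -0.2, -0.2]
gripper_width: 0.601
finger_force: 0.0
```

```bash
cat >> h.py <<'E'
def to(p,yaw=None):
    """shift in tool axes to world point p, turn to x-yaw (deg)"""
    s=state();M=R.from_rotvec(s["tcp_rot"]).as_matrix(); y=np.degrees(np.arctan2(M[1,0],M[0,0]))%360
    print("t",s["t"],"pos",s["position"].round(4),"xyaw",y.round(2),"shift",(M.T@(np.array(p)-s["position"])).round(4),"M",M.round(3).tolist(),"f",s["ft_force"].round(1),"w",s["gripper_width"],"ff",s["finger_force"],"q",s["q"].round(2))
E
python3 -c "
from h import *
to([.5514,-.19,.171])"
```

```text
t 2.7 pos [ 0.5535 -0.1901  0.2613] xyaw 201.91 shift [0.0019 0.0008 0.0903] M [[-0.928, -0.373, -0.0], [-0.373, 0.928, 0.0], [0.0, 0.0, -1.0]] f [ 1.3 -0.2 -0.2] w 0.601045715218515 ff 0.0 q [-0.46  0.39  0.14  1.33  0.   -0.84]
```

Request:
jog_arm(
  rows=[0.001,0.0004,0.02,0,0,0,0.001,0.0004,0.02,0,0,0,0,0,0.02,0,0,0,0,0,0.015,0,0,0,0,0,0.015,0,0,0],
)

```text
t: 3.2
position: [0.5504, -0.1884, 0.1705]
tcp_rot: [0.597, -3.084, -0.001]
ft_force: [0.0, 0.8, -1.1]
gripper_width: 0.601
finger_force: 0.0
```

Request:
jog_arm(
  rows=[0,0,0,0,0,0,0,0,0,0,0,0,0,0,0,0,0,0,0,0,0,0,0,0,0,0,0,0,0,0],
  grip=0,
)

```text
t: 3.7
position: [0.5511, -0.1887, 0.1721]
tcp_rot: [-0.597, 3.084, -0.001]
ft_force: [-0.1, -1.2, -0.2]
gripper_width: -0.001
finger_force: 0.0
```

```bash
python3 -c "
from h import *
to([.5514,-.19,.171]); s=snapshot('top'); a=s['image'][140:275,300:520,::-1]
cv2.imwrite('pics/c3.png',cv2.resize(a,None,fx=3.6,fy=3.6,interpolation=cv2.INTER_CUBIC))"
```

```text
t 3.7 pos [ 0.5511 -0.1887  0.1721] xyaw 201.92 shift [ 0.0002 -0.0014  0.0011] M [[-0.928, -0.373, 0.001], [-0.373, 0.928, -0.0], [-0.001, -0.001, -1.0]] f [-0.1 -1.2 -0.2] w -0.0014438864305138816 ff 0.0 q [-0.46  0.42 -0.05  1.11 -0.   -0.84]
```

View pics/c3.png

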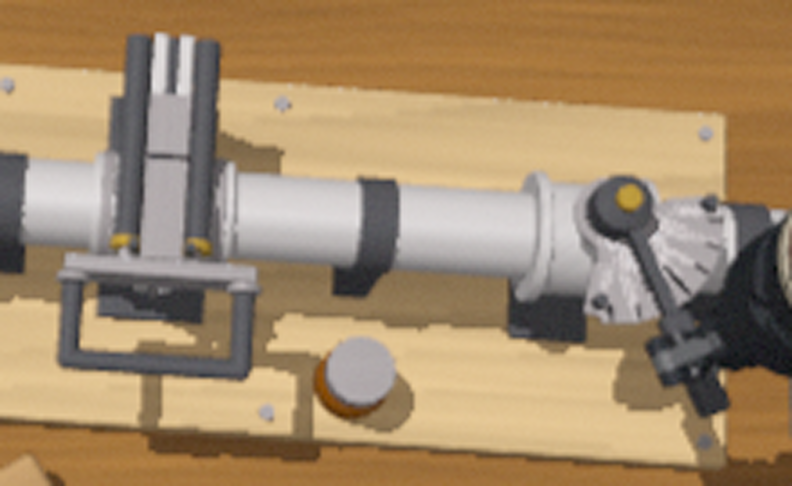

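The top crop shows the fingers at (685,355), directly over the lever, yet the gripper reads fully shut. I'll check from the other camera.

```bash
python3 -c "
from h import *
s=snapshot('scene'); a=s['image'][210:330,130:290,::-1]
cv2.imwrite('pics/c4.png',cv2.resize(a,None,fx=5,fy=5,interpolation=cv2.INTER_CUBIC));to([.5514,-.19,.171])"
```

```text
t 3.8 pos [ 0.5509 -0.1886  0.1719] xyaw 201.92 shift [ 0.0001 -0.0015  0.0009] M [[-0.928, -0.373, 0.001], [-0.373, 0.928, -0.0], [-0.0, -0.0, -1.0]] f [ 0.5 -0.4 -1. ] w -0.0010367950191897167 ff 0.0 q [-0.46  0.42 -0.05  1.11 -0.   -0.84]
```

View pics/c4.png

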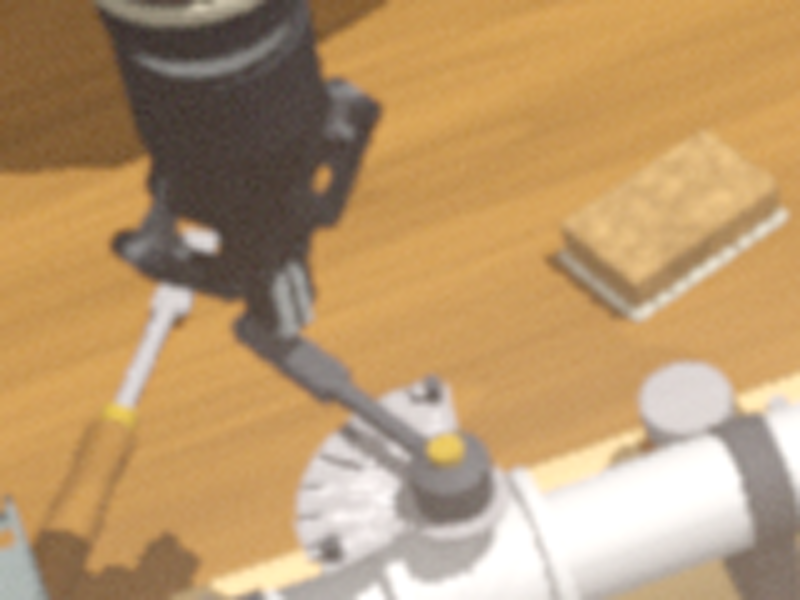

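The fingers are shut and their tips, at crop (290,330), appear to sit above the lever rather than around it. I'll triangulate the tips.

```bash
python3 -c "
from h import *
T=snapshot('top');S=snapshot('scene')
for a,b in [((685,355),(290,330)),((685,365),(290,335)),((685,350),(300,280))]:
    o1,d1=ray(T,300+a[0]/3.6,140+a[1]/3.6);o2,d2=ray(S,130+b[0]/5,210+b[1]/5)
    k=np.linalg.lstsq(np.c_[d1,-d2],o2-o1,rcond=None)[0];p,q=o1+d1*k[0],o2+d2*k[1];print(p,q)
P=np.array([.551,-.1887,.172])
for z in (.164,.172,.183,.2):
  for s,n in((T,(300,140,3.6)),(S,(130,210,5))):
    M=np.array(s['pose']);c=M[:3,:3].T@(np.array([.551,-.1887,z])-M[:3,3]);u=s['cx']+s['fx']*c[0]/-c[2];v=s['cy']-s['fy']*c[1]/-c[2]
    print(z,round((u-n[0])*n[2]),round((v-n[1])*n[2]))
s=state();print(s['joint_efforts'])
"
```

```text
[ 0.55390555 -0.1826425   0.19502046] [ 0.55197143 -0.18698187  0.19614507]
[ 0.54951244 -0.18455939  0.18873036] [ 0.54845196 -0.18692663  0.18934816]
[ 0.55150886 -0.17405694  0.21982537] [ 0.54994264 -0.17756329  0.22072937]
0.164 677 371
0.164 298 379
0.172 682 368
0.172 295 367
0.183 689 364
0.183 291 350
0.2 699 359
0.2 284 324
[ 3.21165084e-03 -6.19970584e+01  3.30073321e+01  1.39705458e-03
 -1.95394209e-04 -8.49329268e-06]
```

The real tips stand at about z = 0.19, some 27 mm higher than the reported TCP implies. I'll trust the images: open, go lower and close again.

Request:
jog_arm(
  rows=[0,0,0,0,0,0,0,0,0,0,0,0,0,0,0,0,0,0,0,0,0.007,0,0,0,0,0,0.007,0,0,0,0,0,0.007,0,0,0,0,0,0.006,0,0,0],
  grip=0.6,
)

```text
t: 4.6
position: [0.5504, -0.1884, 0.1435]
tcp_rot: [0.597, -3.084, -0.001]
ft_force: [0.5, -0.9, -0.2]
gripper_width: 0.603
finger_force: 0.0
```

Request:
jog_arm(
  rows=[0,0,0,0,0,0,0,0,0,0,0,0,0,0,0,0,0,0,0,0,0,0,0,0,0,0,0,0,0,0],
  grip=0,
)

```text
t: 5.1
position: [0.5509, -0.1889, 0.1447]
tcp_rot: [-0.596, 3.084, -0.001]
ft_force: [-0.9, -2.3, -1.3]
gripper_width: 0.201
finger_force: 39.7
```

Request:
jog_arm(
  rows=[-0.0001,-0.0043,0,0,0,-2.5,-0.0001,-0.0043,0,0,0,-2.5,-0.0001,-0.0043,0,0,0,-2.5,-0.0001,-0.0043,0,0,0,-2.5,-0.0001,-0.0043,0,0,0,-2.5,-0.0001,-0.0043,0,0,0,-2.5,-0.0001,-0.0043,0,0,0,-2.5,-0.0001,-0.0043,0,0,0,-2.5,0,0,0,0,0,0,0,0,0,0,0,0,0,0,0,0,0,0],
)

```text
t: 6.2
position: [0.5689, -0.2188, 0.1447]
tcp_rot: [1.122, -2.933, 0.003]
ft_force: [-1.6, -6.2, -1.0]
gripper_width: 0.199
finger_force: 39.2
```

```bash
python3 -c "
from h import *
to([.55,.111,.25])"
```

```text
t 6.2 pos [ 0.5689 -0.2188  0.1447] xyaw 221.87 shift [-0.206  0.258 -0.106] M [[-0.745, -0.667, -0.0], [-0.667, 0.745, -0.002], [0.001, -0.002, -1.0]] f [-1.6 -6.2 -1. ] w 0.19890744513523792 ff 39.228546023368835 q [-0.49  0.48 -0.01  1.07 -0.   -1.22]
```

Request:
jog_arm(
  rows=[0,0,0,0,0,0,0,0,0,0,0,0,0,0,0,0,0,0,0,0,-0.015,0,0,0,0,0,-0.02,0,0,0,0,0,-0.025,0,0,0,0,0,-0.025,0,0,0,0,0,-0.02,0,0,0],
  grip=0.6,
)

```text
t: 7.0
position: [0.5692, -0.2174, 0.2512]
tcp_rot: [-1.124, 2.933, -0.001]
ft_force: [-0.1, 0.4, -0.5]
gripper_width: 0.597
finger_force: 0.0
```

Request:
jog_arm(
  rows=[-0.0206,0.0258,0,0,0,0,-0.0206,0.0258,0,0,0,0,-0.0206,0.0258,0,0,0,0,-0.0206,0.0258,0,0,0,0,-0.0206,0.0258,0,0,0,0,-0.0206,0.0258,0,0,0,0,-0.0206,0.0258,0,0,0,0,-0.0206,0.0258,0,0,0,0,-0.0206,0.0258,0,0,0,0,-0.0206,0.0258,0,0,0,0,0,0,0,0,0,-7.5,0,0,0,0,0,-7.5,0,0,0,0,0,-7.5,0,0,0,0,0,-7.5,0,0,0,0,0,-7.5,0,0,0,0,0,-7.5],
)

```text
t: 8.6
position: [0.5497, 0.1123, 0.2496]
tcp_rot: [-2.167, 2.274, 0.0]
ft_force: [0.1, 0.1, 0.3]
gripper_width: 0.6
finger_force: 0.0
```

```bash
python3 -c "
from h import *
to([.554,.111,.114]); s=snapshot('top'); a=s['image'][140:275,300:520,::-1]
cv2.imwrite('pics/c5.png',cv2.resize(a,None,fx=3.6,fy=3.6,interpolation=cv2.INTER_CUBIC))"
```

```text
t 8.6 pos [0.5497 0.1123 0.2496] xyaw 267.25 shift [ 0.0012 -0.0044  0.1356] M [[-0.048, -0.999, -0.0], [-0.999, 0.048, 0.0], [-0.0, 0.0, -1.0]] f [0.1 0.1 0.3] w 0.6002450714037244 ff 0.0 q [ 0.07  0.34  0.04  1.27  0.   -1.45]
```

View pics/c5.png

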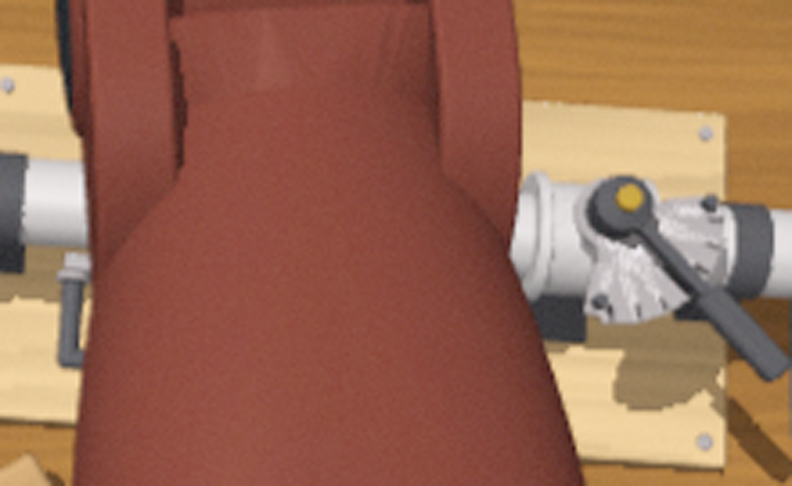

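The lever now runs from crop (703,297) to (780,370). I'll compute its angle.

```bash
python3 -c "
from h import *
T=snapshot('top')
f=lambda a:onz(T,300+a[0]/3.6,140+a[1]/3.6,.182)
for A,B in [((675,322),(713,408)),((705,298),(775,368))]:
    p,q=f(A),f(B);d=q-p;m=(p+q)/2-np.array([.6424,-.1536,.182]);print(p,q,[np.degrees(np.arctan2(-v[1],-v[0])).round(1)+3.2 for v in(d,m)],np.linalg.norm(m))
"
```

```text
[ 0.5756 -0.1825  0.182 ] [ 0.5265 -0.2014  0.182 ] [np.float64(24.3), np.float64(26.0)] 0.09907343236206158
[ 0.5897 -0.2003  0.182 ] [ 0.5499 -0.2377  0.182 ] [np.float64(46.400000000000006), np.float64(45.2)] 0.09771345864311623
```

Request:
jog_arm(
  rows=[0.001,-0.002,0.02,0,0,0,0,-0.0024,0.02,0,0,0,0,0,0.02,0,0,0,0,0,0.02,0,0,0,0,0,0.02,0,0,0,0,0,0.02,0,0,0,0,0,0.012,0,0,0,0,0,0.007,0,0,0,0,0,0,0,0,0],
  grip=0.5,
)

```text
t: 9.6
position: [0.5538, 0.1108, 0.11]
tcp_rot: [2.159, -2.281, -0.001]
ft_force: [0.4, 0.2, 0.6]
gripper_width: 0.502
finger_force: 0.0
```

Request:
jog_arm(
  rows=[0,0,0,0,0,0,0,0,0,0,0,0,0,0,0,0,0,0,0,0,0,0,0,0,0,0,0,0,0,0,0,0,0,0,0,0],
  grip=0,
  newtons=70,
)

```text
t: 10.2
position: [0.5536, 0.1109, 0.1116]
tcp_rot: [2.161, -2.281, -0.001]
ft_force: [-5.3, 0.2, 8.3]
gripper_width: 0.119
finger_force: 68.6
```

```bash
python3 -c "
from h import *
to([.554,.111,.11])"
```

```text
t 10.2 pos [0.5536 0.1109 0.1116] xyaw 266.91 shift [-0.0001 -0.0004  0.0016] M [[-0.054, -0.999, -0.0], [-0.999, 0.054, 0.0], [-0.0, 0.0, -1.0]] f [-5.3  0.2  8.3] w 0.1186406151387888 ff 68.56956481933594 q [ 0.07  0.43 -0.19  0.95  0.   -1.45]
```

The width reads 10 mm on a 13 mm round bar and the tool is being pushed up, so the tips have only the top of the bar. I'll regrip lower.

Request:
jog_arm(
  rows=[0,0,0,0,0,0,0,0,0,0,0,0,0,0,0,0,0,0,0,0,0.005,0,0,0,0,0,0.005,0,0,0,0,0,0,0,0,0],
  grip=0.5,
)

```text
t: 10.8
position: [0.5535, 0.1108, 0.0995]
tcp_rot: [2.16, -2.28, -0.002]
ft_force: [0.6, 0.4, -0.3]
gripper_width: 0.501
finger_force: 0.0
```

Request:
jog_arm(
  rows=[0,0,0,0,0,0,0,0,0,0,0,0,0,0,0,0,0,0,0,0,0,0,0,0,0,0,0,0,0,0,0,0,0,0,0,0],
  grip=0,
)

```text
t: 11.4
position: [0.5535, 0.1109, 0.1007]
tcp_rot: [2.161, -2.28, -0.001]
ft_force: [-4.7, -0.5, 6.2]
gripper_width: 0.123
finger_force: 68.3
```

```bash
python3 -c "
from h import *
to([.554,.111,.1])"
```

```text
t 11.4 pos [0.5535 0.1109 0.1007] xyaw 266.92 shift [-0.0002 -0.0005  0.0007] M [[-0.054, -0.999, -0.001], [-0.999, 0.054, 0.0], [0.0, 0.001, -1.0]] f [-4.7 -0.5  6.2] w 0.1233072567071857 ff 68.30134749412537 q [ 0.07  0.44 -0.21  0.92  0.   -1.45]
```

Request:
jog_arm(
  rows=[0,0.003,0,0,0,0,0,0.005,0,0,0,0,0,0.005,0,0,0,0,0,0.005,0,0,0,0,0,0.005,0,0,0,0,0,0.005,0,0,0,0,0,0.005,0,0,0,0,0,0.005,0,0,0,0,0,0.005,0,0,0,0,0,0.005,0,0,0,0,0,0.005,0,0,0,0,0,0.002,0,0,0,0,0,0,0,0,0,0,0,0,0,0,0,0,0,0,0,0,0],
)

```text
validation failed for argument at $.ro...
```

```bash
python3 -c "
from h import *
to([.4986,.114,.1]); s=snapshot('scene'); a=s['image'][210:350,160:370,::-1]
cv2.imwrite('pics/c6.png',cv2.resize(a,None,fx=3.8,fy=3.8,interpolation=cv2.INTER_CUBIC))"
```

```text
t 11.4 pos [0.5535 0.1109 0.1007] xyaw 266.92 shift [-0.0002  0.055   0.0007] M [[-0.054, -0.999, -0.001], [-0.999, 0.054, 0.0], [0.0, 0.001, -1.0]] f [-4.7 -0.5  6.2] w 0.1233072567071857 ff 68.30134749412537 q [ 0.07  0.44 -0.21  0.92  0.   -1.45]
```

View pics/c6.png

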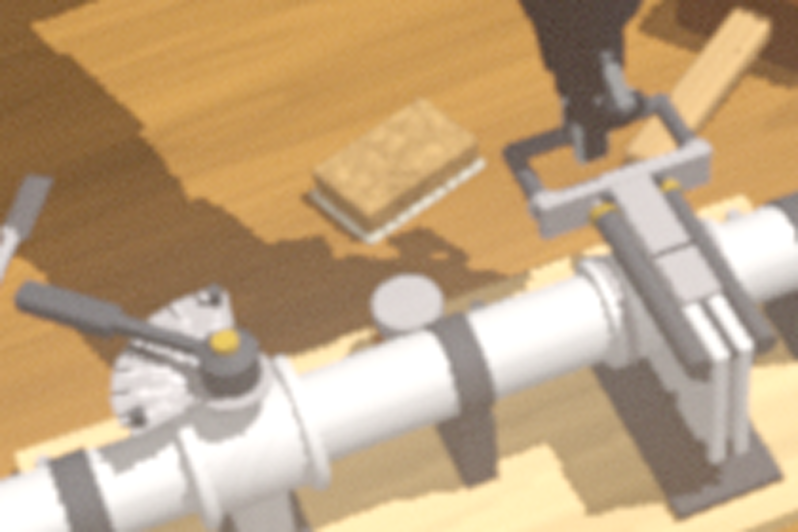

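The move was refused because I miscounted the numbers. The picture shows the fingers around the bar at crop (595,130), the gate still shut with its line at (672,250), and the lever at the mark. I'll resend it.

Request:
jog_arm(
  rows=[0,0.005,0,0,0,0,0,0.005,0,0,0,0,0,0.005,0,0,0,0,0,0.005,0,0,0,0,0,0.005,0,0,0,0,0,0.005,0,0,0,0,0,0.005,0,0,0,0,0,0.005,0,0,0,0,0,0.005,0,0,0,0,0,0.005,0,0,0,0,0,0.005,0,0,0,0,0,0,0,0,0,0,0,0,0,0,0,0],
)

```text
t: 12.75
position: [0.5025, 0.1138, 0.1008]
tcp_rot: [-2.158, 2.278, -0.006]
ft_force: [12.1, 1.2, -10.1]
gripper_width: 0.124
finger_force: 68.3
```

```bash
python3 -c "
from h import *
to([.4986,.114,.1]); s=snapshot('scene'); a=s['image'][210:350,160:370,::-1]
cv2.imwrite('pics/c7.png',cv2.resize(a,None,fx=3.8,fy=3.8,interpolation=cv2.INTER_CUBIC))"
```

```text
t 12.75 pos [0.5025 0.1138 0.1008] xyaw 266.9 shift [-0.      0.0039  0.0007] M [[-0.054, -0.999, 0.006], [-0.999, 0.054, 0.0], [-0.0, -0.006, -1.0]] f [ 12.1   1.2 -10.1] w 0.12364179614704848 ff 68.28798651695251 q [ 0.08  0.35 -0.35  0.86 -0.   -1.44]
```

View pics/c7.png

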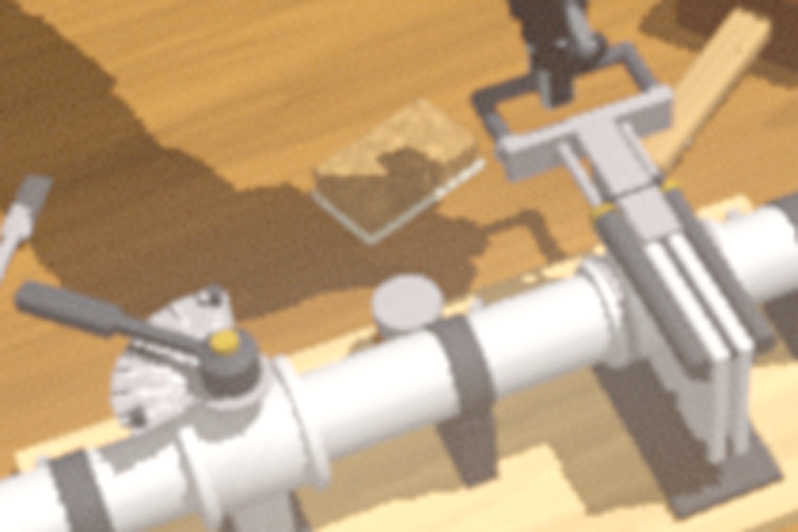

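The gate is out, with the line at crop (632,192) and the ears at (602,212) and (671,185), so it is close to flush. I'll measure the travel by finding the dark line in the raw images.

```bash
cat > m.py <<'E'
from h import *
from scipy.ndimage import map_coordinates
x=np.array([.9984,-.056,0])
def prof(s,im,p0):
    M=np.array(s['pose']);g=cv2.cvtColor(im,cv2.COLOR_RGB2GRAY).astype(float);t=np.arange(-.01,.09,.0005);out=0
    for w in np.arange(-.006,.0061,.002):
        P=p0+t[:,None]*x+w*np.array([.056,.998,0]); c=(P-M[:3,3])@M[:3,:3]
        u=s['cx']+s['fx']*c[:,0]/-c[:,2];v=s['cy']-s['fy']*c[:,1]/-c[:,2]
        out=out+map_coordinates(g,[v,u],order=1)
    out/=7; d=out-cv2.blur(out[:,None],(1,41))[:,0]; i=np.argsort(d)[:1]; return t[i],d[i],out[::6].round().astype(int)
s=snapshot('scene');p0=np.array([.554,.111,.155])+.065*x+np.array([0,0,0.])
a=cv2.cvtColor(cv2.imread('pics/scene0.png'),cv2.COLOR_BGR2RGB)
print(p0);print(*prof(s,a,p0));print(*prof(s,s['image'],p0))
for u,v in((602,212),(671,185)): print(onz(s,160+u/3.8,210+v/3.8,.158)-p0)
E
python3 m.py
```

```text
[0.618896 0.10736  0.155   ]
[0.051] [-32.1595899] [206 208 209 210 210 210 209 210 211 211 211 211 211 211 211 211 211 211
 210 197 168 182 207 212 211 212 212 211 212 212 212 212 210 196]
[-0.0005] [-29.9998531] [217 214 198 174 194 214 216 216 216 217 217 217 217 217 217 212 195 187
 201 211 210 208 209 209 210 207 206 207 209 209 208 213 211 209]
[ 0.009504 -0.02296   0.003   ]
[0.010204 0.02304  0.003   ]
```

The line has moved 51.5 mm, which agrees with the 51 mm the TCP travelled. It needs about 3.5 mm more.

Request:
jog_arm(
  rows=[0,0.002,0,0,0,0,0,0.002,0,0,0,0,0,0,0,0,0,0,0,0,0,0,0,0,0,0,0,0,0,0],
)

```text
t: 13.35
position: [0.4988, 0.114, 0.1008]
tcp_rot: [-2.157, 2.277, -0.006]
ft_force: [12.7, -0.0, -11.4]
gripper_width: 0.125
finger_force: 68.4
```

```bash
python3 m.py | grep '^\[' | cut -c1-60; python3 -c "
from h import *
to([.4986,.114,.1])"
```

```text
[0.618896 0.10736  0.155   ]
[0.051] [-32.1595899] [206 208 209 210 210 210 209 210 211 2
[-0.004] [-26.06821633] [212 191 174 201 216 216 216 217 217
[ 0.009504 -0.02296   0.003   ]
[0.010204 0.02304  0.003   ]
t 13.4 pos [0.4988 0.114  0.1008] xyaw 266.89 shift [-0.      0.0002  0.0008] M [[-0.054, -0.999, 0.006], [-0.999, 0.054, 0.0], [-0.001, -0.006, -1.0]] f [ 11.7   0.5 -10.7] w 0.12364544120223166 ff 68.36390733718872 q [ 0.08  0.34 -0.36  0.86 -0.   -1.43]
```

The line has now moved 55 mm, the TCP 54.8 mm, and the 12–13 N pull matches the spring. I'm handing the job in.

```bash
python3 -c "
from h import *
print(finish_job())"
```

```text
the job is handed in; nothing more can be done
None
```

I handed the job in with the damper lever at about 45° (set while the gate was shut) and the gripper holding the slide gate about 55 mm out, line flush with the housing edge; the moves kept clear of the loose things on the bench.

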